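# Draw a slipped mount disc into line with a tapered drift

### The arm

A 7-joint arm with a two-finger parallel gripper is mounted at the origin on a cart in front of the work surface, level with it; the furniture and walls round the work are solid. World frame = base frame: x ahead of the robot, y to its left, z up, the work surface at z = 0. Lengths are in m, angles in rad, forces in N, time in s.
With the tool pointing down it reaches from about 0.4 to 0.85 m from the base axis. Payload 10.4 kg.
Tool frame: the origin (TCP) lies at the very end of the fingers, on their centre line; the grasp point (between the pads) lies 19 mm behind it (grasp_offset is the distance from the TCP to the grasp point, in m); z points along the fingers, y is the line along which they close (so a half turn about z gives the same grasp; the last joint's range is limited). The gripper opens to 85 mm and grips with 20 to 120 N. Pads are 22 mm wide; open, the fingers measure 114 mm over their backs; the gripper's body (76 mm by 85 mm) begins 54 mm behind the grasp point. The pads swing forward as they close: fully open they stand 13 mm farther back than shut.
Start: joints at [-1.271, 0.332, -0.065, 1.46, 0.022, 1.35, -0.088], TCP at [0.198, 0.593, 0.231] pointing down, gripper open.
Joint ranges: [-2.6, 2.6], [-0.5, 2.12], [-1.47, 1.34], [0.16, 2.42], [-1.27, 4.41], [0.06, 2.06], [-2.6, 2.6]. Speed limits (rad/s): [2.22, 2.22, 2.79, 2.79, 3.14, 3.14, 3.14].

### API

Orientations are given as a unit quaternion [x, y, z, w].
In Python, from workcell import * gives the robot as it stands.
- The arm moves only by the tool jog_arm, never from a script. Its argument "plan" is a list of rows, each a list of 3 entries, a list of its own where there are three numbers: the turn, a rotation vector about the tool's x, y, z in rad, then the shift along the tool's x, y, z in m, then the finger opening in m, from 0 to 0.0854. A call has 1 to 8 rows; each row is the pose to reach, as a shift and turn from the pose commanded when the call began, along the tool's axes at that moment; what a row does not reach only later rows make up. A row lasts 1/12 s, in which the tool goes at most 41.7 mm and 7.16 degrees, less where a joint would pass 70% of its speed; a pose out of reach is approached as far as the arm can. A call with a gripper value outside its range is refused whole. The fingers move at their own pace and stop on an object; "force" is the grip in N (left out, the last holds). Time passes only in rows, so rows that repeat a pose let the fingers close. It gives the time, the measured TCP pose, the force, the opening and the grip force at its end, in the units of the state.
- get_obs(): the state, without advancing time (a new reading comes with each control period).
- camera(name): name is "scene" or "top" or "wrist"; returns a dict with "img" (480x640x3 uint8, red, green, blue), "mtx" (3x3 intrinsics, pixels), "extrinsics" (4x4, takes a point from camera to world coordinates). Camera axes: x right, y down, z forward; pixel columns grow to the right and rows downward; lengths in m; the calibration is good to about 2 mm. A picture is of the moment at which its call begins. There is no depth.
- hand_in(): hands the job in; it is judged then, once.
The state is a dict: "clock": time; "joint_pos": joint angles; "joint_velocities": joint speeds; "tau": joint torques, N m; "position": TCP position; "ee_rot": TCP orientation; "ft_force": force on the tool from outside, world axes, zero at the start; "torque": the same for the moment, N m; "grip_width": opening from 0.0 (shut) to 1.0 (fully open); "grasp_force": force on a finger pad.
Only numpy, scipy, OpenCV 4.12 (cv2) and the standard library are available. Lean on these libraries where they do the work, as an engineer would, in place of code of your own. Each camera call takes 0.05 s, during which the arm holds its last target. There are 200 camera calls.

### The job

The brass disc sandwiched in the bolted mount has slipped, so its hole no longer lines up with the bore in the top plate. Take the orange-handled tapered drift from its stand, feel its nose into the gap left between the two holes, and push it down until the collar sits flush on the top plate, so that the disc is drawn into line; leave it standing there and do not disturb the grease tub, the spring or the mallet.

Things in the scene. Friction and masses are not known exactly. Their poses are not given: they have to be found in the camera images.
- mount: Fixed bolted mount stack, 130 x 130 mm, 106 mm high (corner bolt heads 4 mm more): dark foot, four posts, dark lower plate (76 to 84 mm up, hole 40 mm in diameter), loose brass disc (92 mm in diameter, 85 to 95 mm up, hole 30 mm in diameter), bright top plate (96 to 106 mm up, bore 30 mm in diameter). Lower hole and bore share the mount's vertical axis. Origin: centre of the underside, z up.
- bore (a point): Centre of the bore's mouth, on top of the top plate, 106 mm up.
- disc_level (a point): Point on the bore's axis at the height of the brass disc's top face, 95 mm up. The disc's hole has slipped 17 to 19.5 mm off this axis in an unknown direction (any of 360 degrees, not reported), so solid brass lies here; only a lens-shaped gap is left between the holes, on the side it slipped to. The disc slides back along that direction with about 2.5 N of friction when the drift's taper pushes it.
- stand: Fixed blue stand for the drift: foot 80 x 80 x 8 mm, upright tube 52 mm outside and 34 mm inside diameter, top rim 106 mm up. Origin: centre of the underside.
- drift_grip (a point): Centre of the drift's orange square grip (28 x 28 mm, 56 mm tall, flats across the drift's x and y axes; a 4 mm steel cap on top). The drift (0.3 kg, 163 mm long) starts upright in the stand, nose down, collar on the tube's rim. Its z axis points up along the drift, from nose to grip.
- drift_collar (a point): Centre of the underside of the drift's collar (48 mm in diameter, 6 mm thick), 34 mm below the grip's centre. From here down: straight shank 28.2 mm in diameter for 32 mm, then a taper 55 mm long down to 6 mm in diameter, then a straight nose 6 mm in diameter and 10 mm long.
- drift_tip (a point): Centre of the flat end of the drift's nose, 97 mm below the collar's underside and 131 mm below the grip's centre.
- tub: Bystander: white grease tub with blue lid, 70 mm in diameter, 64 mm high. Origin: centre of the underside.
- spring: Bystander: yellow coil spring standing upright, 69 mm in diameter, 124 mm high. Origin: centre of the underside.
- mallet: Bystander: small soft-faced mallet with a wooden handle lying flat, 116 x 214 x 33 mm. Origin: centre of the underside.
There are look-alikes about, which are no part of the job. Of the things shaped like the part that bears drift_grip, the bare steel one is meant.

How it is judged:
By the outcome, as a careful person would: the job done as asked, in the order asked, and still so for the second after the job is handed in, with the robot touching nothing.
It also fails if it takes over 64 s, if anything falls off the work surface, if the arm or the gripper's body presses on something with over 40 N, if the wrist force passes 120 N, or if a joint passes its speed limit or range.

## Working session

There is one attempt and no reset: what is moved stays moved. The work goes in short steps, Python scripts to look and compute and a tool call to move; the robot and the scene stay as the last step left them, time stands still between calls to the robot, and variables do not carry over. Pictures are saved under pics/ and viewed, at most 10 in all, crops included, and the job is handed in when it is done.

Besides the shell and the picture viewer there is one more tool, called after "Emit:" as a command line: name --argument value ..., lists and objects as JSON in quotes. jog_arm: Moves the arm, as the interface text tells. Its arguments: {"type":"object","properties":{"plan":{"type":"array"},"force":{"type":"number"}},"required":["plan"]}

```bash
ls; mkdir -p pics
python3 - <<'E'
from workcell import *
import cv2,numpy as np
o=get_obs();print(o)
for n in ["scene","top"]:
    c=camera(n);cv2.imwrite(f"pics/{n}0.png",c["img"][:,:,::-1]);print(n,c["mtx"].tolist(),np.round(c["extrinsics"],4).tolist())
E
```

```text
pics
{'clock': 0.0, 'joint_pos': array([-1.27059738,  0.33286561, -0.0646906 ,  1.46097682,  0.02162585,
        1.3499038 , -0.08847916]), 'joint_velocities': array([ 0.00023759, -0.00160308, -0.00024653, -0.00177244, -0.00083388,
       -0.0023018 ,  0.00024204]), 'tau': array([-1.26377981e-03, -6.25431776e+01,  4.82964457e-02, -3.91617036e+01,
        1.62019447e-02,  9.59162659e-03,  3.59040473e-05]), 'position': array([0.19815923, 0.59234104, 0.23050289]), 'ee_rot': array([ 1.60680173e-01,  9.87006257e-01, -7.25434819e-04, -6.86577235e-05]), 'ft_force': array([ 0.40157268,  0.67748152, -0.490285  ]), 'torque': array([ 0.00511243, -0.00158186, -0.0103403 ]), 'grasp_force': 0.0, 'grip_width': 1.0014001782501873}
scene [[435.2648751482771, 0.0, 322.5257310877679], [0.0, 435.2648751482771, 239.8497596794207], [0.0, 0.0, 1.0]] [[-0.8246, -0.3989, 0.4011, 0.2191], [-0.5655, 0.6008, -0.565, 0.4348], [-0.0156, -0.6928, -0.721, 0.7532], [0.0, 0.0, 0.0, 1.0]]
top [[620.538194394766, 0.0, 313.3668870641795], [0.0, 620.538194394766, 238.16377840278363], [0.0, 0.0, 1.0]] [[-0.0218, -0.9814, 0.1906, 0.3071], [-0.9997, 0.023, 0.004, -0.0779], [-0.0083, -0.1904, -0.9817, 1.4437], [0.0, 0.0, 0.0, 1.0]]
```

View pics/scene0.png

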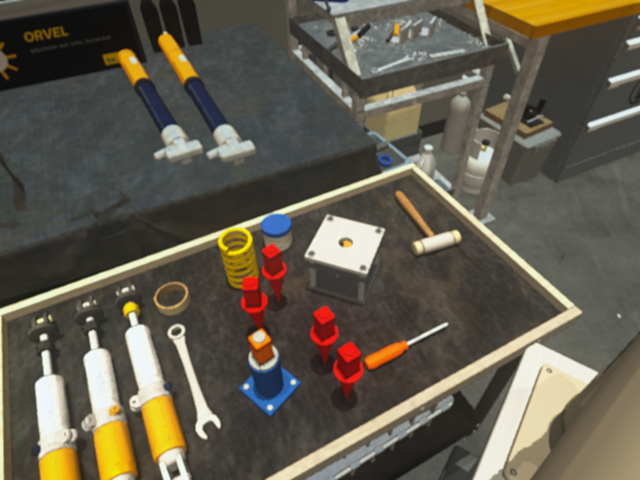

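View pics/top0.png

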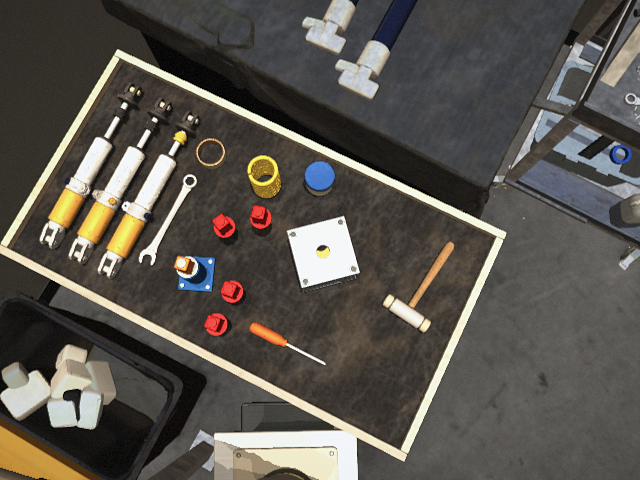

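The scene view shows the drift in the blue stand: orange grip at about (261,347) in scene and (187,265) in top. The mount's bore is at (346,242) in scene and (323,252) in top. The four red drifts are the look-alikes. Next I measure from masks in both views.

```bash
cat > h.py <<'E'
from workcell import *
import cv2,numpy as np
from scipy.spatial.transform import Rotation as R
def ray(c,uv):
    K,E=c["mtx"],np.array(c["extrinsics"]);d=E[:3,:3]@np.linalg.solve(K,[uv[0],uv[1],1.]);return E[:3,3],d/np.linalg.norm(d)
def plane(c,uv,z):
    o,d=ray(c,uv);return o+d*(z-o[2])/d[2]
def tri(obs):
    A=np.zeros((3,3));b=np.zeros(3);rs=[ray(c,u) for c,u in obs]
    for o,d in rs:
        P=np.eye(3)-np.outer(d,d);A+=P;b+=P@o
    p=np.linalg.solve(A,b);return p,[np.linalg.norm(np.cross(p-o,d)) for o,d in rs]
def proj(c,p):
    E=np.linalg.inv(c["extrinsics"]);q=c["mtx"]@(E[:3,:3]@np.asarray(p)+E[:3,3]);return q[:2]/q[2]
def blobs(c,lo,hi,amin=20,roi=None):
    m=cv2.inRange(cv2.cvtColor(c["img"],cv2.COLOR_RGB2HSV),np.array(lo),np.array(hi))
    if roi:
        k=np.zeros_like(m);x0,y0,x1,y1=roi;k[y0:y1,x0:x1]=1;m=m*k
    cs,_=cv2.findContours(m,cv2.RETR_EXTERNAL,cv2.CHAIN_APPROX_NONE)
    return sorted([x for x in cs if cv2.contourArea(x)>=amin],key=cv2.contourArea,reverse=True)
def cen(k):
    m=cv2.moments(k);return np.array([m["m10"],m["m01"]])/m["m00"]
E
python3 - <<'E'
from h import *
s=camera("scene");t=camera("top")
res={}
for n,c,gr,mr in [("s",s,(235,320,290,410),(295,205,395,310)),("t",t,(165,245,225,300),(280,210,365,300))]:
    g=blobs(c,(5,120,120),(22,255,255),10,gr);print(n,"grip",[(cen(k).round(1),cv2.contourArea(k),cv2.boundingRect(k)) for k in g])
    b=blobs(c,(100,120,60),(125,255,255),20,gr if n=="t" else (225,340,310,420));print("blue",[(cen(k).round(1),cv2.contourArea(k),cv2.boundingRect(k)) for k in b])
    p=blobs(c,(0,0,150),(180,60,255),200,mr)
    print("plate",[(cen(k).round(1),cv2.contourArea(k)) for k in p]); q=cv2.approxPolyDP(p[0],0.05*cv2.arcLength(p[0],True),True)[:,0];print(q.tolist())
    br=blobs(c,(18,90,60),(35,255,255),3,mr);print("brass",[(cen(k).round(1),cv2.contourArea(k)) for k in br])
    res[n]=q
    x0,y0,x1,y1=gr;a=cv2.resize(c["img"][y0:y1,x0:x1],(380,380),interpolation=cv2.INTER_NEAREST)
    x0,y0,x1,y1=(325,225,365,260) if n=="s" else (303,232,343,272);b=cv2.resize(c["img"][y0:y1,x0:x1],(380,290),interpolation=cv2.INTER_NEAREST)
    res[n+"i"]=np.hstack([cv2.resize(a,(390,290)),b])
for n,c in(("s",s),("t",t)):print([plane(c,x,.106).round(3).tolist() for x in res[n]])
cv2.imwrite("pics/crop1.png",np.vstack([res["si"],res["ti"]])[:,:,::-1])
E
```

```text
s grip [(array([261.1, 347.8]), 409.0, (248, 328, 25, 35))]
blue [(array([269.6, 387.7]), 1756.5, (239, 357, 62, 60))]
plate [(array([345.2, 243.8]), 2916.0)]
[[326, 215], [305, 256], [366, 273], [384, 229]]
brass [(array([346.7, 243.5]), 42.0)]
t grip [(array([181.4, 263. ]), 153.5, (174, 255, 16, 16))]
blue [(array([199.8, 276.2]), 753.5, (178, 256, 37, 36))]
plate [(array([322.7, 251.5]), 3438.0)]
[[343, 216], [287, 230], [302, 287], [359, 272]]
brass [(array([323.1, 252.6]), 80.0)]
[[0.615, -0.139, 0.106], [0.583, -0.016, 0.106], [0.46, -0.046, 0.106], [0.489, -0.17, 0.106]]
[[0.615, -0.139, 0.106], [0.586, -0.015, 0.106], [0.46, -0.046, 0.106], [0.49, -0.17, 0.106]]
```

View pics/crop1.png

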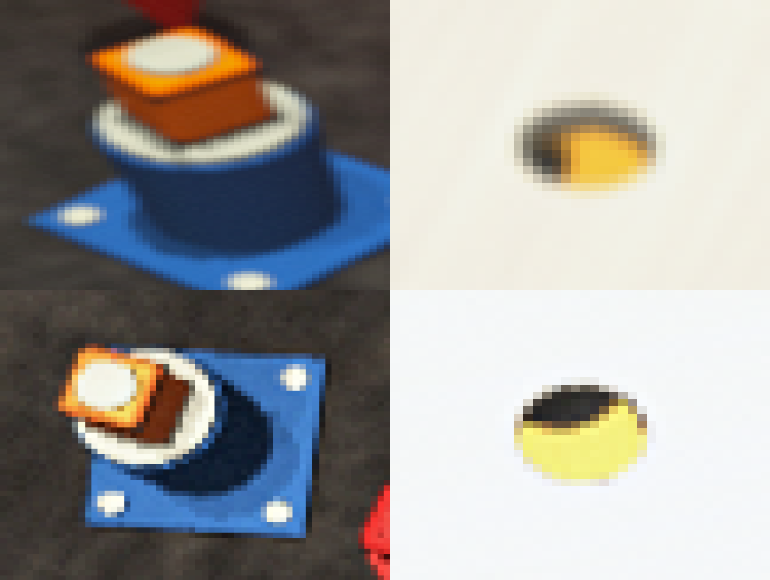

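The crop shows the grip cap centred at about (259,336) in scene and (181.5,263) in top. In the bore, the dark gap lies up-left in top and down-left in scene, so the slip is roughly world +x with some +y. I'll triangulate the drift and get the wrist camera geometry.

Run:
```python
from h import *
np.set_printoptions(precision=4,suppress=True)
s=camera("scene");t=camera("top");w=camera("wrist");o=get_obs()
print("cap",tri([(s,(259,336.4)),(t,(181.5,263))]))
g=blobs(t,(5,100,200),(25,255,255),10,(165,245,225,300))
print([cv2.minAreaRect(k) for k in g])
hs=cv2.convexHull(np.vstack(g));q=cv2.boxPoints(cv2.minAreaRect(hs));print([plane(t,x,.168) for x in q])
# spring, tub rough, mallet
for n,lo,hi,roi,z in[("spring",(22,100,80),(35,255,255),(245,150,285,200),.124),("tub",(100,120,60),(125,255,255),(300,155,340,200),.064)]:
    k=blobs(t,lo,hi,30,roi);print(n,plane(t,cen(k[0]),z))
for uv in[(231,291),(215,323),(224,226),(260,216)]:print("red",plane(t,uv,.15))
T=np.eye(4);T[:3,:3]=R.from_quat(o["ee_rot"]).as_matrix();T[:3,3]=o["position"]
print("tool axes\n",T);print("cam in tool\n",np.linalg.inv(T)@w["extrinsics"],w["mtx"])
```

```text
cap (array([0.5079, 0.202 , 0.1716]), [np.float64(8.983884321834293e-05), np.float64(8.983884321839856e-05)])
[((181.5, 263.0000305175781), (12.332881927490234, 12.965337753295898), 18.434947967529297)]
[array([0.5   , 0.2191, 0.168 ]), array([0.5258, 0.2111, 0.168 ]), array([0.517 , 0.1865, 0.168 ]), array([0.4913, 0.1946, 0.168 ])]
spring [0.7199 0.0378 0.124 ]
tub [ 0.7222 -0.089   0.064 ]
red [0.4497 0.102  0.15  ]
red [0.384 0.135 0.15 ]
red [0.5891 0.1175 0.15  ]
red [0.6092 0.0405 0.15  ]
tool axes
 [[-0.9484  0.3172 -0.0001  0.1982]
 [ 0.3172  0.9484 -0.0002  0.5927]
 [-0.     -0.0002 -1.      0.2312]
 [ 0.      0.      0.      1.    ]]
cam in tool
 [[-0.     -0.957  -0.29    0.0736]
 [ 1.     -0.0001  0.0002 -0.0002]
 [-0.0003 -0.29    0.957  -0.1427]
 [ 0.      0.      0.      1.    ]] [[399.8483   0.     319.2131]
 [  0.     399.8483 239.755 ]
 [  0.       0.       1.    ]]
```

The drift is at (0.508, 0.202) with its cap at 0.1716 m, and the tool yaw already matches the grip flats. First I go over the mount to look straight down the bore.

Emit:
jog_arm --plan '[[[0,0,0],[-0.245,-0.217,-0.01],0.085],[[0,0,0],[-0.245,-0.217,-0.01],0.085],[[0,0,0],[-0.245,-0.217,-0.01],0.085],[[0,0,0],[-0.245,-0.217,-0.01],0.085],[[0,0,0],[-0.245,-0.217,-0.01],0.085],[[0,0,0],[-0.245,-0.217,-0.01],0.085],[[0,0,0],[-0.245,-0.217,-0.01],0.085],[[0,0,0],[-0.245,-0.217,-0.01],0.085]]' --force 40

```text
clock: 1.02
position: [0.3629, 0.3065, 0.2417]
ee_rot: [0.161, 0.987, 0.0, 0.0]
ft_force: [0.7, 0.8, -0.1]
grip_width: 0.999
grasp_force: 0.0
```

Emit:
jog_arm --plan '[[[0,0,0],[-0.245,-0.217,-0.01],0.085],[[0,0,0],[-0.245,-0.217,-0.01],0.085],[[0,0,0],[-0.245,-0.217,-0.01],0.085],[[0,0,0],[-0.245,-0.217,-0.01],0.085],[[0,0,0],[-0.245,-0.217,-0.01],0.085],[[0,0,0],[-0.245,-0.217,-0.01],0.085],[[0,0,0],[-0.245,-0.217,-0.01],0.085],[[0,0,0],[-0.245,-0.217,-0.01],0.085]]'

```text
clock: 1.68
position: [0.5261, 0.0228, 0.2518]
ee_rot: [0.161, 0.987, 0.0, 0.001]
ft_force: [0.7, 0.4, 0.9]
grip_width: 0.995
grasp_force: 0.0
```

Emit:
jog_arm --plan '[[[0,0,0],[-0.121,-0.106,0.03],0.085],[[0,0,0],[-0.121,-0.106,0.03],0.085],[[0,0,0],[-0.121,-0.106,0.03],0.085],[[0,0,0],[-0.121,-0.106,0.03],0.085],[[0,0,0],[-0.121,-0.106,0.03],0.085],[[0,0,0],[-0.121,-0.106,0.03],0.085],[[0,0,0],[-0.121,-0.106,0.03],0.085]]'

```text
clock: 2.27
position: [0.6063, -0.1127, 0.2211]
ee_rot: [0.161, 0.987, 0.0, -0.0]
ft_force: [0.5, 0.1, -0.2]
grip_width: 0.998
grasp_force: 0.0
```

Run:
```python
from h import *
import pickle
w=camera("wrist");pickle.dump(w,open("w1.pkl","wb"));print(get_obs()["position"])
c=proj(w,(.5375,-.0925,.106));print(c)
u,v=map(int,c);im=w["img"][max(0,v-75):v+75,u-75:u+75]
a=cv2.resize(w["img"],(500,375));b=cv2.resize(im,None,fx=2,fy=2,interpolation=cv2.INTER_NEAREST)
out=np.zeros((375,800,3),np.uint8);out[:,:500]=a;out[:b.shape[0],500:500+b.shape[1]]=b[:375]
cv2.imwrite("pics/w1.png",out[:,:,::-1])
```

```text
[ 0.60638887 -0.11184458  0.22145401]
[314.86720464 121.93957334]
```

View pics/w1.png

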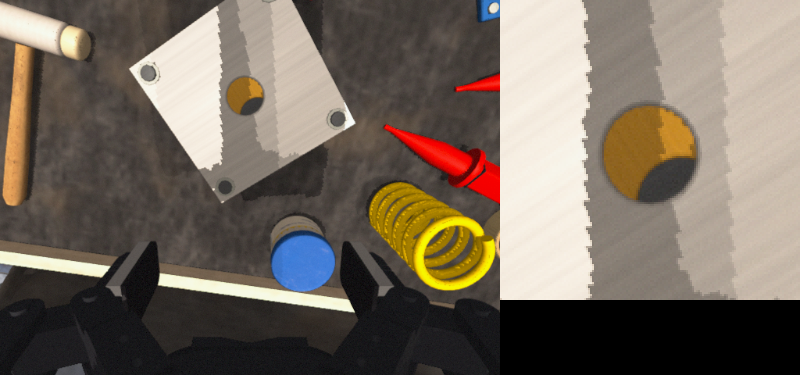

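The wrist view shows the bore at about (315,122) px, mostly brass with the dark lens to its lower right. I'll fit both circles in world coordinates.

```bash
cat > bore.py <<'E'
from h import *
from scipy.optimize import least_squares
def fit(w,g=(.5375,-.0925)):
    u,v=proj(w,(*g,.106)).astype(int);S=35;x0,y0=u-S,v-S
    im=w["img"][y0:y0+2*S,x0:x0+2*S];hsv=cv2.cvtColor(im,cv2.COLOR_RGB2HSV)
    br=(hsv[...,1]>110)&(hsv[...,2]>70);dk=hsv[...,2]<95
    m=cv2.morphologyEx(((br|dk)*255).astype(np.uint8),cv2.MORPH_OPEN,np.ones((3,3)))
    k=max(cv2.findContours(m,cv2.RETR_EXTERNAL,cv2.CHAIN_APPROX_NONE)[0],key=cv2.contourArea)
    P=np.array([plane(w,p+[x0,y0],.106)[:2] for p in k[:,0]])
    f=least_squares(lambda q:np.hypot(*(P-q[:2]).T)-q[2],[*g,.015],loss="soft_l1",f_scale=.0003).x
    d=cv2.morphologyEx(((dk&(m>0))*255).astype(np.uint8),cv2.MORPH_OPEN,np.ones((3,3)))
    kd=max(cv2.findContours(d,cv2.RETR_EXTERNAL,cv2.CHAIN_APPROX_NONE)[0],key=cv2.contourArea)
    Q6=np.array([plane(w,p+[x0,y0],.106)[:2] for p in kd[:,0]])
    inn=f[2]-np.hypot(*(Q6-f[:2]).T)>.0022
    Q=np.array([plane(w,p+[x0,y0],.095)[:2] for p in kd[:,0]])[inn]
    lens=Q6.mean(0);e=(lens-f[:2])/np.linalg.norm(lens-f[:2])
    h=least_squares(lambda q:np.hypot(*(Q-q).T)-.015,f[:2]+.018*e).x
    return f,h,len(Q),np.std(np.hypot(*(Q-h).T)),(m,d,im)
E
python3 - <<'E'
from bore import *
import pickle
w=pickle.load(open("w1.pkl","rb"))
f,h,n,sd,_=fit(w);dv=h-f[:2];print("bore",f.round(4),"hole",h.round(4),n,sd,"slip",np.linalg.norm(dv),np.degrees(np.arctan2(*dv[::-1])))
# bolts/plate check of height + centre: use top view
t=camera("top");s=camera("scene")
a=[]
for c,roi in((t,(303,232,343,272)),(s,(325,225,365,260))):
    x0,y0,x1,y1=roi;hs=cv2.cvtColor(c["img"][y0:y1,x0:x1],cv2.COLOR_RGB2HSV)
    m=(((hs[...,1]>90)|(hs[...,2]<150))*255).astype(np.uint8);k=max(cv2.findContours(m,0,1)[0],key=cv2.contourArea);a.append((c,cen(k)+[x0,y0]))
    print(a[-1][1],cv2.contourArea(k))
print(tri(a),plane(t,a[0][1],.106),plane(s,a[1][1],.106))
cw=proj(w,(*f[:2],.106));print("3view",tri(a+[(w,cw)]))
E
```

```text
bore [ 0.5379 -0.0935  0.0142] hole [ 0.5565 -0.0888] 30 0.0001702353560499217 slip 0.01923971455957428 14.427280258307029
[340.56862745 265.33333333] 8.5
[344.01938776 239.72789116] 490.0
(array([ 0.53008288, -0.1216824 ,  0.08505379]), [np.float64(0.023654835531945334), np.float64(0.023654835531945327)]) [ 0.50514018 -0.13037487  0.106     ] [ 0.54244122 -0.09713878  0.106     ]
3view (array([ 0.53032991, -0.10921582,  0.09597292]), [np.float64(0.031929394523602016), np.float64(0.017107995342633454), np.float64(0.017276039052870198)])
```

Earlier plate corners from both fixed views agreed at 0.106 m, centred on (0.537,-0.0926), and the wrist fit gives the bore at (0.5379,-0.0935). The slip is 19.2 mm at 14.4°. Next is a wrist look at the drift.

Emit:
jog_arm --plan '[[[0,0,0],[0.0,0.015,-0.039],0.085],[[0,0,0],[0.119,0.267,-0.039],0.085],[[0,0,0],[0.119,0.267,-0.039],0.085],[[0,0,0],[0.119,0.267,-0.039],0.085],[[0,0,0],[0.119,0.267,-0.039],0.085],[[0,0,0],[0.119,0.267,-0.039],0.085],[[0,0,0],[0.119,0.267,-0.039],0.085],[[0,0,0],[0.119,0.267,-0.039],0.085]]'

```text
clock: 3.08
position: [0.5763, 0.1838, 0.261]
ee_rot: [0.158, 0.987, 0.001, -0.0]
ft_force: [-0.0, -0.1, 0.2]
grip_width: 0.991
grasp_force: 0.0
```

Emit:
jog_arm --plan '[[[0,0,0],[0,0,0],0.085],[[0,0,0],[0,0,0],0.085]]'

```text
clock: 3.25
position: [0.5771, 0.181, 0.2606]
ee_rot: [0.158, 0.987, 0.001, -0.0]
ft_force: [-0.6, -0.5, -1.2]
grip_width: 0.996
grasp_force: 0.0
```

Run:
```python
from h import *
import pickle
w=camera("wrist");pickle.dump(w,open("w2.pkl","wb"));o=get_obs();print(o["position"],o["ee_rot"])
c=proj(w,(.508,.202,.172));print(c)
u,v=map(int,c)
y0=max(0,v-100);im=w["img"][y0:y0+200,u-100:u+100]
cv2.imwrite("pics/w2.png",cv2.resize(im,None,fx=2.5,fy=2.5)[:,:,::-1]);print(u-100,y0)
for k in blobs(w,(5,100,100),(22,255,255),200):print(cen(k),cv2.minAreaRect(k),cv2.contourArea(k))
```

```text
[0.57774932 0.17853824 0.26076157] [1.59615337e-01 9.87179237e-01 1.91444575e-04 2.48159708e-04]
[316.32227075 121.18658082]
216 21
[82.38741722 18.68598234] ((80.94104766845703, 18.307857513427734), (116.01969146728516, 31.846904754638672), 10.84030532836914) 3020.0
[370.87852495 383.20540631] ((371.5, 382.5), (61.0, 63.0), 0.0) 2996.5
[579.59745763 166.18516949] ((584.91552734375, 166.248046875), (43.20359420776367, 104.73774719238281), 14.574214935302734) 2360.0
[317.77958601 122.79157744] ((317.5, 123.0), (50.0, 49.0), 90.0) 2335.0
[497.82011454 155.20624461] ((499.8645935058594, 155.67269897460938), (28.806621551513672, 111.29418182373047), 13.657641410827637) 2124.5
[543.74170745 163.68896139] ((540.9042358398438, 163.18057250976562), (23.046981811523438, 111.2491226196289), 9.887989044189453) 306.5
```

View pics/w2.png

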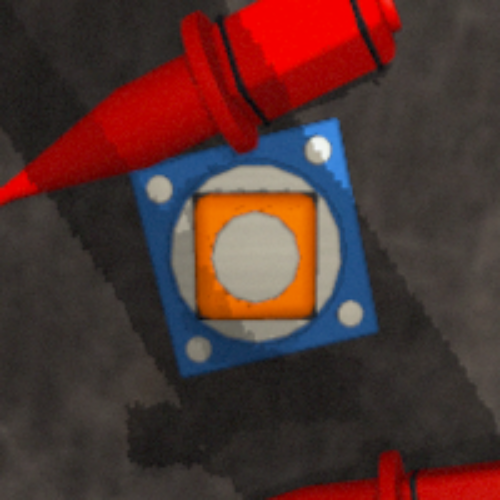

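The grip is square to the tool, centred at px (317.5,123). I'll work out the grasp shift.

Run:
```python
from h import *
import pickle
w=pickle.load(open("w2.pkl","rb"))
g=plane(w,(317.6,122.9),.168);o=get_obs();Rm=R.from_quat(o["ee_rot"]).as_matrix()
print(g,(Rm.T@(np.array([g[0],g[1],.122])-o["position"])).round(4),o["position"],(R.from_quat(o["ee_rot"])*R.from_euler("x",np.pi)).as_rotvec())
```

```text
[0.50912187 0.20236691 0.168     ] [0.0727 0.0009 0.1387] [0.57774932 0.17853824 0.26076157] [-7.09148010e-04 -5.47077284e-04  2.82099055e+00]
```

Emit:
jog_arm --plan '[[[0,0,0],[0.04,0.001,0.0],0.085],[[0,0,0],[0.073,0.001,0.02],0.085],[[0,0,0],[0.073,0.001,0.04],0.085],[[0,0,0],[0.073,0.001,0.06],0.085],[[0,0,0],[0.073,0.001,0.085],0.085],[[0,0,0],[0.073,0.001,0.11],0.085],[[0,0,0],[0.073,0.001,0.13],0.085],[[0,0,0],[0.073,0.001,0.137],0.085]]'

```text
clock: 3.97
position: [0.5082, 0.1997, 0.1209]
ee_rot: [0.162, 0.987, -0.001, -0.001]
ft_force: [0.3, -0.1, -0.8]
grip_width: 0.993
grasp_force: 0.0
```

Emit:
jog_arm --plan '[[[0,0,0],[0,0,0],0.085],[[0,0,0],[0,0,0],0.02],[[0,0,0],[0,0,0],0.02],[[0,0,0],[0,0,0],0.02],[[0,0,0],[0,0,0],0.02],[[0,0,0],[0,0,0],0.02],[[0,0,0],[0,0,0],0.02],[[0,0,0],[0,0,0],0.02]]' --force 60

```text
clock: 4.63
position: [0.5098, 0.2022, 0.1242]
ee_rot: [0.161, 0.987, 0.001, 0.001]
ft_force: [-1.5, 0.4, 6.7]
grip_width: 0.32
grasp_force: 59.0
```

Emit:
jog_arm --plan '[[[0,0,0],[0,0,-0.01],0.02],[[0,0,0],[0,0,-0.03],0.02],[[0,0,0],[0,0,-0.055],0.02],[[0,0,0],[0,0,-0.085],0.02],[[0,0,0],[0,0,-0.115],0.02],[[0,0,0],[0,0,-0.145],0.02],[[0,0,0],[0,0,-0.17],0.02],[[0,0,0],[0,0,-0.18],0.02]]'

```text
clock: 5.3
position: [0.5101, 0.2019, 0.3072]
ee_rot: [0.161, 0.987, 0.001, 0.002]
ft_force: [0.1, 0.8, -3.7]
grip_width: 0.32
grasp_force: 60.1
```

Run:
```python
from h import *
o=get_obs();print(o["position"],o["ft_force"],o["torque"]);Rm=R.from_quat(o["ee_rot"]).as_matrix()
print("axes",Rm.round(3).tolist())
w=camera("wrist");s=camera("scene");t=camera("top")
cv2.imwrite("pics/lift.png",np.hstack([cv2.resize(w["img"],(400,300)),cv2.resize(s["img"][100:430,150:590],(400,300))])[:,:,::-1])
tgt=np.array([.5379,-.0935])+.0096*np.array([.968,.249]);print((Rm.T@np.array([*(tgt-o["position"][:2]),0])).round(4))
```

```text
[0.51005539 0.20194233 0.30716862] [ 0.11639012  0.78119747 -3.67438615] [ 0.05876978 -0.05053555  0.04273684]
axes [[-0.948, 0.317, 0.004], [0.318, 0.948, 0.002], [-0.003, 0.003, -1.0]]
[-0.1283 -0.2661 -0.0006]
```

View pics/lift.png

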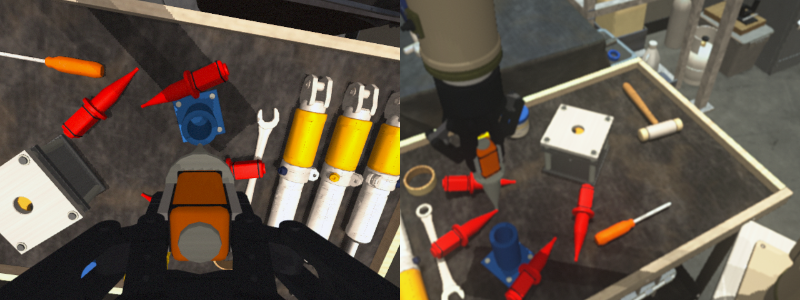

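The drift hangs straight in the gripper and the stand is empty. The red look-alikes now lie flat; the wrist view at 2.27 s already showed them lying, before anything was touched. Moving above the lens.

Emit:
jog_arm --plan '[[[0,0,0],[-0.015,-0.032,0],0.02],[[0,0,0],[-0.032,-0.067,0],0.02],[[0,0,0],[-0.05,-0.103,0],0.02],[[0,0,0],[-0.067,-0.139,0],0.02],[[0,0,0],[-0.084,-0.175,0],0.02],[[0,0,0],[-0.102,-0.211,0],0.02],[[0,0,0],[-0.119,-0.247,0],0.02],[[0,0,0],[-0.1283,-0.266,0],0.02]]'

```text
clock: 6.12
position: [0.5451, -0.0966, 0.3012]
ee_rot: [0.163, 0.987, -0.001, -0.001]
ft_force: [0.3, -0.3, -4.3]
grip_width: 0.322
grasp_force: 60.5
```

Emit:
jog_arm --plan '[[[0,0,0],[0,0,0.03],0.02],[[0,0,0],[0,0,0.05],0.02],[[0,0,0],[0,0,0.065],0.02],[[0,0,0],[0,0,0.069],0.02],[[0,0,0],[0,0,0.069],0.02],[[0,0,0],[0,0,0.069],0.02],[[0,0,0],[0,0,0.069],0.02]]'

```text
clock: 6.7
position: [0.547, -0.0911, 0.235]
ee_rot: [0.161, 0.987, 0.0, 0.0]
ft_force: [0.4, 0.5, -2.9]
grip_width: 0.323
grasp_force: 60.3
```

Run:
```python
from h import *
o=get_obs();print(o["position"],o["ft_force"]);Rm=R.from_quat(o["ee_rot"]).as_matrix();print(Rm.round(4).tolist())
s=camera("scene");t=camera("top")
tip=o["position"]+Rm@[0,0,.1152];print("tip",tip,proj(s,tip),proj(t,tip))
a=s["img"][195:275,305:391];b=t["img"][212:292,280:366]
cv2.imwrite("pics/nose.png",np.hstack([cv2.resize(x,(395,368)) for x in(a,b)])[:,:,::-1])
tgt=np.array([.5379,-.0935])+.0096*np.array([.968,.249]);print((Rm.T@np.array([*(tgt-tip[:2]),0])).round(4))
```

```text
[ 0.54698598 -0.09111062  0.23496574] [ 0.40906847  0.45414967 -2.91805918]
[[-0.9484, 0.3172, 0.001], [0.3172, 0.9484, -0.0], [-0.0009, 0.0003, -1.0]]
tip [ 0.5470975  -0.09111407  0.11976579] [340.62960569 235.90452222] [322.09847272 245.65610954]
[-0.0001  0.      0.    ]
```

View pics/nose.png

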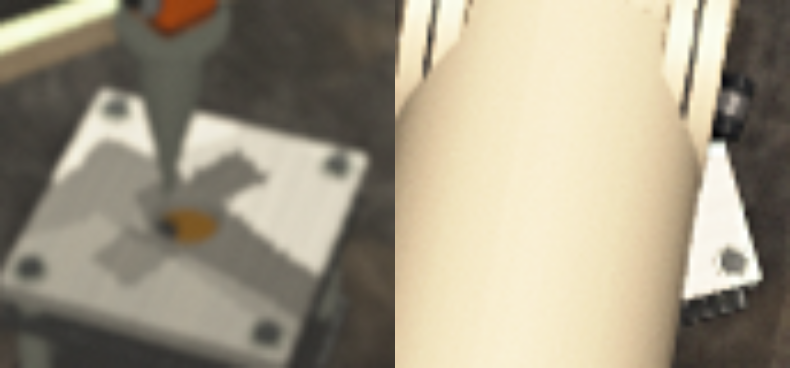

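The scene view puts the nose at px (341.5,236.3), where (340.6,235.9) was predicted, right above the dark lens. I'll feel down into the gap.

Emit:
jog_arm --plan '[[[0,0,0],[0,0,0.008],0.02],[[0,0,0],[0,0,0.016],0.02],[[0,0,0],[0,0,0.02],0.02],[[0,0,0],[0,0,0.023],0.02],[[0,0,0],[0,0,0.026],0.02],[[0,0,0],[0,0,0.029],0.02],[[0,0,0],[0,0,0.029],0.02]]'

```text
clock: 7.38
position: [0.5464, -0.091, 0.2047]
ee_rot: [0.161, 0.987, -0.0, -0.0]
ft_force: [0.3, -0.5, -4.0]
grip_width: 0.321
grasp_force: 60.5
```

No contact force: the nose is in the gap at 5.5 mm below the disc's top. Next I descend, drawing inward to the axis to follow the taper.

Emit:
jog_arm --plan '[[[0,0,0],[0,0,0.0035],0.02],[[0,0,0],[0.0005,-0.0003,0.0085],0.02],[[0,0,0],[0.0014,-0.0009,0.0135],0.02],[[0,0,0],[0.0022,-0.0014,0.0185],0.02],[[0,0,0],[0.0031,-0.002,0.0235],0.02],[[0,0,0],[0.0031,-0.002,0.0235],0.02]]'

```text
clock: 7.88
position: [0.5427, -0.092, 0.1808]
ee_rot: [0.161, 0.987, -0.0, -0.0]
ft_force: [2.2, -0.4, -4.2]
grip_width: 0.322
grasp_force: 60.4
```

Emit:
jog_arm --plan '[[[0,0,0],[0.0008,-0.0005,0.0045],0.02],[[0,0,0],[0.0016,-0.0011,0.0095],0.02],[[0,0,0],[0.0025,-0.0016,0.0145],0.02],[[0,0,0],[0.0032,-0.0021,0.0185],0.02],[[0,0,0],[0.0037,-0.0024,0.0215],0.02],[[0,0,0],[0.0037,-0.0024,0.0215],0.02],[[0,0,0],[0.0037,-0.0024,0.0215],0.02]]'

```text
clock: 8.47
position: [0.5383, -0.0932, 0.1598]
ee_rot: [0.161, 0.987, -0.0, -0.001]
ft_force: [0.9, 0.8, -4.2]
grip_width: 0.319
grasp_force: 60.6
```

Emit:
jog_arm --plan '[[[0,0,0],[0.0002,-0.0001,0.002],0.02],[[0,0,0],[0.0003,-0.0002,0.004],0.02],[[0,0,0],[0.0003,-0.0002,0.006],0.02],[[0,0,0],[0.0003,-0.0002,0.008],0.02],[[0,0,0],[0.0003,-0.0002,0.01],0.02],[[0,0,0],[0.0003,-0.0002,0.01],0.02]]'

```text
clock: 8.97
position: [0.5383, -0.0933, 0.1499]
ee_rot: [0.161, 0.987, -0.0, -0.0]
ft_force: [2.2, -0.3, -4.2]
grip_width: 0.319
grasp_force: 60.8
```

Emit:
jog_arm --plan '[[[0,0,0],[0,0,0.0025],0.02],[[0,0,0],[0,0,0.005],0.02],[[0,0,0],[0,0,0.0075],0.02],[[0,0,0],[0,0,0.01],0.02],[[0,0,0],[0,0,0.0125],0.02],[[0,0,0],[0,0,0.015],0.02],[[0,0,0],[0,0,0.018],0.02],[[0,0,0],[0,0,0.018],0.02]]'

```text
clock: 9.63
position: [0.5381, -0.0932, 0.1315]
ee_rot: [0.161, 0.987, -0.0, -0.0]
ft_force: [3.5, -0.3, -4.8]
grip_width: 0.32
grasp_force: 60.6
```

Down to the collar now; 7.3 mm are left.

Emit:
jog_arm --plan '[[[0,0,0],[0,0,0.002],0.02],[[0,0,0],[0,0,0.004],0.02],[[0,0,0],[0,0,0.006],0.02],[[0,0,0],[0,0,0.007],0.02],[[0,0,0],[0,0,0.008],0.02],[[0,0,0],[0,0,0.0085],0.02],[[0,0,0],[0,0,0.0085],0.02]]'

```text
clock: 10.22
position: [0.5382, -0.0931, 0.1242]
ee_rot: [0.161, 0.987, 0.0, -0.0]
ft_force: [-3.6, 0.4, 4.0]
grip_width: 0.32
grasp_force: 61.4
```

Emit:
jog_arm --plan '[[[0,0,0],[0,0,0.001],0.02],[[0,0,0],[0,0,0.001],0.02],[[0,0,0],[0,0,0.001],0.02]]'

```text
clock: 10.47
position: [0.5383, -0.0931, 0.1242]
ee_rot: [0.161, 0.987, 0.001, -0.0]
ft_force: [-8.4, 1.4, 15.6]
grip_width: 0.322
grasp_force: 62.9
```

Firm stop at the same height, with +15.6 N: the collar is seated. I'll ease off, release and retract straight up.

Emit:
jog_arm --plan '[[[0,0,0],[0,0,-0.001],0.02],[[0,0,0],[0,0,-0.001],0.07],[[0,0,0],[0,0,-0.001],0.07],[[0,0,0],[0,0,-0.001],0.07],[[0,0,0],[0,0,-0.001],0.07],[[0,0,0],[0,0,-0.001],0.07],[[0,0,0],[0,0,-0.001],0.07]]'

```text
clock: 11.05
position: [0.5384, -0.0932, 0.1237]
ee_rot: [0.161, 0.987, 0.0, -0.0]
ft_force: [-0.4, -0.4, -0.2]
grip_width: 0.817
grasp_force: 0.0
```

Emit:
jog_arm --plan '[[[0,0,0],[0,0,-0.01],0.07],[[0,0,0],[0,0,-0.03],0.07],[[0,0,0],[0,0,-0.06],0.07],[[0,0,0],[0,0,-0.09],0.07],[[0,0,0],[0,0,-0.12],0.07],[[0,0,0],[0.04,0,-0.12],0.07],[[0,0,0],[0.08,0.04,-0.12],0.07],[[0,0,0],[0.08,0.08,-0.12],0.07]]'

```text
clock: 11.72
position: [0.4841, -0.004, 0.2455]
ee_rot: [0.164, 0.986, 0.001, 0.001]
ft_force: [2.2, 0.9, 0.9]
grip_width: 0.82
grasp_force: 0.0
```

Run:
```python
from h import *
o=get_obs();print(o["position"],o["ft_force"],o["clock"],o["grip_width"])
s=camera("scene");t=camera("top")
a=s["img"][140:340,210:470];b=t["img"][140:340,200:460]
cv2.imwrite("pics/end.png",np.hstack([cv2.resize(x,(395,304)) for x in(a,b)])[:,:,::-1])
```

```text
[ 0.48414337 -0.00399443  0.24551733] [2.15918166 0.93113808 0.93830039] 11.7167 0.8199050451366269
```

View pics/end.png

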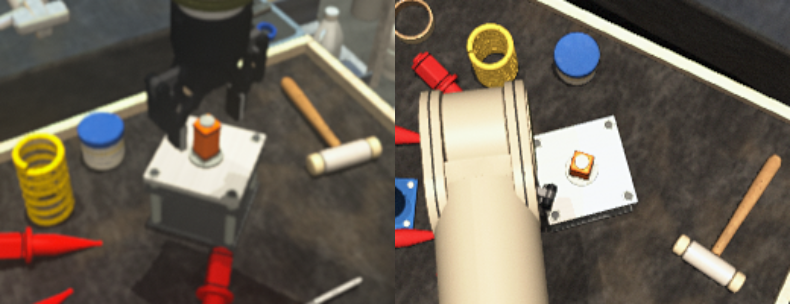

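The drift stands upright in the bore with its collar flat on the top plate, and the tub, spring and mallet look unmoved. I'll let the arm come to rest, check the grip height once and hand in.

Emit:
jog_arm --plan '[[[0,0,0],[0,0,0],0.07],[[0,0,0],[0,0,0],0.07],[[0,0,0],[0,0,0],0.07],[[0,0,0],[0,0,0],0.07]]'

```text
clock: 12.15
position: [0.4869, -0.0031, 0.2439]
ee_rot: [0.162, 0.987, -0.0, 0.0]
ft_force: [0.1, -0.0, 0.2]
grip_width: 0.819
grasp_force: 0.0
```

Run:
```python
from h import *
t=camera("top")
for n,lo,hi,roi,z in[("spring",(22,100,80),(35,255,255),(245,150,285,200),.124),("tub",(100,120,60),(125,255,255),(300,155,340,200),.064)]:
    print(n,plane(t,cen(blobs(t,lo,hi,30,roi)[0]),z))
s=camera("scene")
ps=[]
for c,roi in((s,(325,190,375,260)),(t,(303,225,343,272))):
    k=blobs(c,(5,110,190),(22,255,255),5,roi);ps.append((c,cv2.minEnclosingCircle(k[0])[0]))
print("grip",tri(ps))
print(hand_in())
```

```text
spring [0.71980032 0.03779155 0.124     ]
tub [ 0.72210798 -0.0889807   0.064     ]
grip (array([ 0.53724034, -0.09176691,  0.16508354]), [np.float64(0.0003286010477669823), np.float64(0.0003286010477670865)])
the job is handed in; nothing more can be done
None
```

Job handed in at about 12 s: the drift stands in the bore with its collar seated on the top plate; spring and tub measured unmoved, the mallet looked unmoved, and the red look-alikes toppled early in the run, before I touched anything.

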